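Load the last vial and hold the carousel's index plunger out

ROBOT

A 6-joint arm with a two-finger parallel gripper is mounted at the origin on the work surface. World frame = base frame: x ahead of the robot, y to its left, z up, the work surface at z = 0. Lengths are in m, angles in rad, forces in N, time in s.
With the tool pointing down it reaches from about 0.25 to 0.775 m from the base axis. Payload 4 kg.
Tool frame: the origin (TCP) lies between the finger pads; the fingertips stand 25 mm ahead of it and the grasp point (between the pads) lies 6 mm ahead of it (robot.tip_reach is the z of the fingertips in the tool frame, in m); z points along the fingers, y is the line along which they close (so a half turn about z gives the same grasp; the last joint's range is limited). The gripper opens to 94 mm and grips with 3 to 60 N. Pads are 16 mm wide; open, the fingers measure 119 mm over their backs; the gripper's body (75 mm by 177 mm) begins 78 mm behind the grasp point.
Start: joints at [1.128, 0.087, 1.371, -0, 1.684, -0.103], TCP at [0.183, 0.519, 0.194] pointing down, gripper open.
Joint ranges: [-3.1, 3.1], [-0.76, 2.03], [0.27, 2.55], [-1.08, 4.22], [0.17, 2.65], [-2.57, 2.57]. Speed limits (rad/s): [2.79, 2.79, 3.14, 3.14, 3.14, 3.14].

INTERFACE

Orientations are given as [roll, pitch, yaw] about the fixed x, y, z axes, in that order (R = Rz(yaw) Ry(pitch) Rx(roll)).
In Python, from bench import robot gives the robot as it stands. The module is installed in compiled form; this text tells all that it offers.
- The arm moves only by the shell command python3 -m handwheel 'ROWS'. ROWS is JSON, a list of rows, each a list of 3 entries, a list of its own where there are three numbers: the turn, a rotation vector about the world's x, y, z in units of 90 degrees (1.0 is 90 degrees), then the shift along the world's x, y, z in units of 0.05 m (1.0 is 0.05 m), then the closure, from 0 (fully open) to 1 (shut). A call has 1 to 5 rows; each row shifts and turns the commanded pose from where the row before left it; what a row does not reach is not made up. A row lasts 1/10 s, in which the tool goes at most 50 mm and 8.59 degrees, less where a joint would pass 70% of its speed; a pose out of reach is approached as far as the arm can. A call with a number of a shift or a turn outside -1 to 1 is refused whole. A call with a gripper value outside its range is refused whole. The fingers move at their own pace and stop on an object; the grip force is fixed at half the most. Time passes only in rows, so rows that do not move let the fingers close. It gives the time, the measured TCP pose, the force, the opening and the grip force at its end, in the units of the state.
- robot.get_obs(): the state, without advancing time (a new reading comes with each control period).
- robot.snapshot(name): name is "side" or "top"; returns (picture, depth): 480x640x3 uint8, red, green, blue; 480x640 float32, m along the optical axis (not along the pixel's ray), 0 where there is no reading.
- robot.calibration(name): a dict with "mtx" (3x3 intrinsics, pixels), "extrinsics" (4x4, takes a point from camera to world coordinates). Camera axes: x right, y down, z forward; pixel columns grow to the right and rows downward; lengths in m; the calibration is good to about 2 mm. A picture is of the moment at which its call begins. calibration takes no time and is no camera call.
- robot.close_job(): hands the job in; it is judged then, once.
Trained networks look in the newest picture that a camera, given by its name, has taken for a name from the list of things; names that differ only in an ending like _2 or _b are one class to them, and where a whole thing is asked for, a point or a joint stands for the part that bears it (a point fixed in the world has none). Each returns a list of dicts, best first, with "p" (0 to 1); they miss things now and then, are a little off and sometimes report something else, mostly with a low value. They report only what shows in the picture. A call takes as long as a camera call. They do not tell look-alikes from the thing itself.
- robot.boxes_of(query, camera): "bbox" ([left, top, right, bottom] in pixels, round what is visible of it).
The state is a dict: "time": time; "joint_positions": joint angles; "qvel": joint speeds; "joint_torque": joint torques, N m; "tool_pos": TCP position; "ee_rot": TCP orientation; "wrist_force": force on the tool from outside, world axes, zero at the start; "wrist_torque": the same for the moment, N m; "width": finger opening in m; "finger_force": force on a finger pad.
Only numpy, scipy, OpenCV 4.12 (cv2) and the standard library are available. Lean on these libraries where they do the work, as an engineer would, in place of code of your own. Each camera call takes 0.05 s, during which the arm holds its last target. There are 200 camera calls.

TASK

Take the green-capped vial out of the tray and stand it fully down in the one empty cup of the locked sample carousel. Then grip the red knob of the index plunger, pull it straight up as far as it goes and finish while still holding it up there, so that the pin stays out of its hole and I can turn the carousel to the reader; do not turn it yourself. Leave the other vials and the things around where they are.

Things in the scene. Friction and masses are not known exactly. Their poses are not given: they have to be found in the camera images.
- carousel: fixed part of an indexing sample carousel: round grey base plate, 232 mm across; origin on the upright turning axis at bench height. From that axis, its -y points to the index plunger (100 mm out), its -x to a white reader head (36 x 50 mm, 88 mm high, 150 mm out). Does not move
- rotor (a joint): turn of the carousel's aluminium disc (220 mm across, top face 44 mm above the bench; hub 74 mm high) about the upright axis, rad, 0 at the start, positive counterclockwise from above. Carries six white cups 62 mm from the axis, 60 deg apart: five hold vials, one is empty. Locked (0.01 rad of play) while the index pin is down; with the pin up it turns lightly, 0.06 Nm
- empty_seat (a point): middle of the floor of the one empty white cup (38 mm outside, 31 mm bore), 44 mm above the bench, at the carousel's (+31, +54) mm. The cup's rim is 22 mm above this floor. A vial stands in it with about 1.5 mm of play all round
- pull_knob: index plunger with its red grooved pull knob: upright cylinder 30 mm across, 22 mm high; origin at the centre of its underside, 82 mm above the bench with the pin home; z up. Below it: a 13 mm neck, a 22 mm steel nut (top 71 mm above the bench, a 16 mm sleeve up to 79 mm) and an aluminium bracket arm 30 mm wide, top 66 mm, running outward (carousel -y). Rises with the pin
- plunger (a joint): lift of the index plunger, m: 0 = pin home in its hole in the rotor disc, 0.012 = pulled up to its stop. Slides straight up. A spring drives it down, 8 N at 0 rising to 14 N at the stop, and it snaps home when let go. The 8 mm pin sits 7 mm deep, so it is clear of the hole above 0.007
- tray: open clear plastic tray fixed to the bench, 150 (x) by 210 (y) by 28 mm high, walls and floor 3 mm; origin under its centre. Six things stand in it in two rows of three along its y (rows 68 mm apart, places 64 mm apart, a few mm loose), in any order: the green-capped vial, three black-capped vials, two loose black spare caps (28 mm across, 14 mm high)
- green_vial: the vial to load: amber glass with a paper label, GREEN cap, 28 mm across, 61 mm high (the cap is the top 14 mm), about 35 g, closed and rigid; origin at the centre of its underside, z up its axis. It stands upright in the tray
- black_1: black-capped amber vial standing in the tray, same size and origin as the green one; to be left there
- black_2: black-capped amber vial standing in the tray, same size and origin as the green one; to be left there
- black_3: black-capped amber vial standing in the tray, same size and origin as the green one; to be left there
- loaded_1: black-capped amber vial already in a cup of the carousel, same size and origin as the green one; to be left there
- loaded_2: black-capped amber vial already in a cup of the carousel, same size and origin as the green one; to be left there
- loaded_3: black-capped amber vial already in a cup of the carousel, same size and origin as the green one; to be left there
- loaded_4: black-capped amber vial already in a cup of the carousel, same size and origin as the green one; to be left there
- loaded_5: black-capped amber vial already in a cup of the carousel, same size and origin as the green one; to be left there
- bottle: bystander: amber reagent bottle, 92 mm across, 200 mm high; origin at the centre of its underside
- beaker: bystander: small glass beaker, 52 mm across, 60 mm high; origin at the centre of its underside
- tip_box: bystander: blue pipette-tip box with clear lid, 85 x 125 mm, 60 mm high; origin at the centre of its underside
There are look-alikes about, which are no part of the job. Leave any pink or yellow look-alike of the green_vial alone.

How it is judged:
By the outcome, as a careful person would: the job done as asked, in the order asked, and still so for the second after the job is handed in, while the arm keeps its last pose, push and grip.
It also fails if it takes over 48 s, if anything falls off the work surface, if the arm or the gripper's body presses on something with over 40 N, if the wrist force passes 120 N, or if a joint passes its speed limit or range.

## Working session

There is one attempt and no reset: what is moved stays moved. The work goes in short steps, Python scripts to look and compute and a shell command to move; the robot and the scene stay as the last step left them, time stands still between calls to the robot, and variables do not carry over. Pictures are saved under pics/ and viewed, at most 10 in all, crops included, and the job is handed in when it is done.

```bash
mkdir -p pics; cat > h.py <<'E'
import numpy as np, cv2
from bench import robot
def snap(n,f=None):
    p,d=robot.snapshot(n)
    if f: cv2.imwrite('pics/'+f,p[:,:,::-1])
    return p,d
def world(n,u,v,z):
    c=robot.calibration(n);K=np.array(c['mtx']);T=np.array(c['extrinsics'])
    return (T@np.append(np.linalg.inv(K)@[u*z,v*z,z],1))[:3]
def cloud(n,d):
    c=robot.calibration(n);K=np.array(c['mtx']);T=np.array(c['extrinsics'])
    v,u=np.mgrid[:480,:640]
    P=np.stack([(u-K[0,2])/K[0,0]*d,(v-K[1,2])/K[1,1]*d,d],-1)
    return P@T[:3,:3].T+T[:3,3]
E
python3 - <<'E'
from h import *
o=robot.get_obs();print(o)
for n in('top','side'):
    p,d=snap(n,n+'1.png')
    P=cloud(n,d);np.save(n+'P.npy',P)
    print(n,np.round(robot.calibration(n)['extrinsics'],3).tolist())
    for q in('green_vial','pull_knob','empty_seat','carousel','tray','bottle','beaker','tip_box'):
        for b in robot.boxes_of(q,n)[:8]:
            x=b['bbox'];u,v=int((x[0]+x[2])/2),int((x[1]+x[3])/2)
            print(q,np.round(x),round(b['p'],2),np.round(P[min(v,479),min(u,639)],3),d[min(v,479),min(u,639)])
E
```

```text
{'time': 0.0, 'joint_positions': array([ 1.12791572e+00,  8.79507012e-02,  1.37223761e+00, -1.34901028e-05,
        1.68358388e+00, -1.03106218e-01]), 'qvel': array([-2.34034645e-03,  7.62388689e-04,  4.58179116e-04,  1.20436002e-03,
        2.27590003e-05,  6.58070159e-04]), 'joint_torque': array([ 3.24029616e-04, -3.40184247e+01, -3.02428508e+01,  7.17960577e-02,
        3.30745254e-02, -1.74248253e-04]), 'tool_pos': array([0.18306917, 0.51803786, 0.192915  ]), 'ee_rot': array([-3.13942331e+00, -2.10988898e-04,  2.80181653e+00]), 'wrist_force': array([0.23217131, 0.53341354, 0.44945808]), 'wrist_torque': array([-0.05485991, -0.03157041, -0.03232286]), 'finger_force': 0.0, 'width': 0.09368759531311455}
top [[-0.011, -0.982, 0.186, 0.354], [-1.0, 0.014, 0.018, -0.05], [-0.02, -0.186, -0.982, 1.144], [0.0, 0.0, 0.0, 1.0]]
green_vial [279. 260. 294. 278.] 0.69 [0.506 0.054 0.059] 1.095227
green_vial [212. 345. 227. 355.] 0.65 [0.335 0.197 0.061] 1.0643772
green_vial [224. 299. 243. 312.] 0.57 [0.428 0.168 0.064] 1.0779328
green_vial [276. 318. 290. 332.] 0.43 [0.386 0.06  0.056] 1.0762
[... 1156 characters left out ...]
210. 359. 264.] 0.94 [ 0.565 -0.089  0.063] 1.3543601
carousel [144. 357. 178. 406.] 0.69 [0.672 0.415 0.055] 0.95415336
carousel [263. 187. 382. 276.] 0.6 [0.246 1.06  0.706] 0.0
carousel [303. 348. 316. 388.] 0.6 [0.459 0.313 0.044] 0.9979024
tray [244. 302. 370. 404.] 0.8 [0.469 0.298 0.063] 1.0036762
tray [280. 205. 292. 226.] 0.52 [ 0.638 -0.121  0.093] 1.3847717
bottle [370. 125. 405. 205.] 0.69 [ 0.457 -0.434  0.116] 1.5981615
bottle [241. 302. 371. 404.] 0.54 [0.468 0.302 0.065] 0.99937075
beaker [142. 358. 179. 406.] 0.61 [0.672 0.416 0.054] 0.95360833
tip_box [165. 277. 224. 337.] 0.85 [0.703 0.225 0.061] 1.1203239
tip_box [312. 192. 328. 203.] 0.22 [ 0.584 -0.227  0.097] 1.4603481
```

```bash
python3 - <<'E'
import cv2
a=cv2.imread('pics/top1.png')[140:370,110:450];cv2.imwrite('pics/top1c.png',cv2.resize(a,(800,541),interpolation=cv2.INTER_CUBIC))
a=cv2.imread('pics/side1.png')[120:420,130:430];cv2.imwrite('pics/side1c.png',cv2.resize(a,(600,600),interpolation=cv2.INTER_CUBIC))
E
```

```text
(no output)
```

View pics/top1c.png

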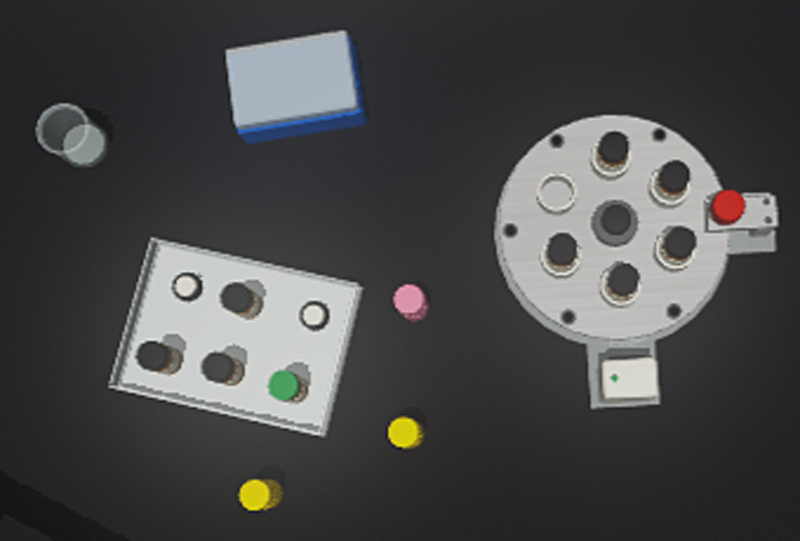

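View pics/side1c.png

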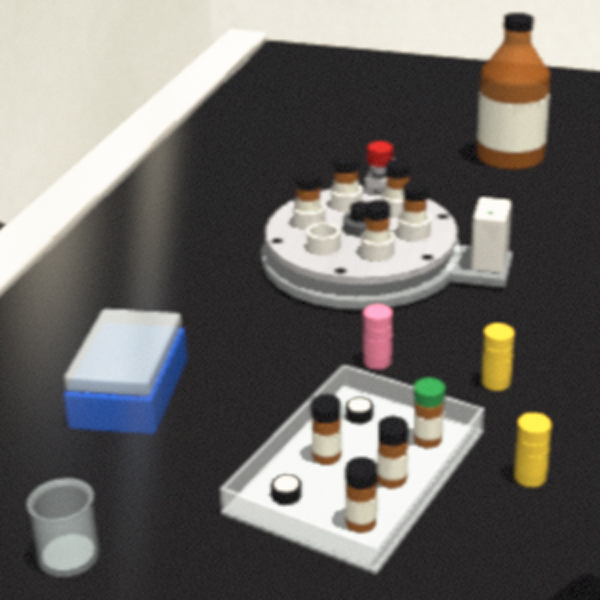

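Top picture: green-capped vial at pixel (231,304) inside the tray. The look-alikes are pink (284,267) and yellow (281,324), (219,350), all outside the tray. Only the green one fits: green cap, amber glass with a label, standing in the tray. The empty cup is at (347,222) and the red knob at (420,228). In the side picture the green cap is at (344,315).

```bash
cat > m.py <<'E'
from h import *
def mask(p,col):
    h=cv2.cvtColor(p,cv2.COLOR_RGB2HSV);H,S,V=[h[...,i].astype(int) for i in range(3)]
    m=((H>45)&(H<85)&(S>120)&(V>50)) if col=='g' else (((H<6)|(H>174))&(S>170)&(V>60))
    n,l,s,c=cv2.connectedComponentsWithStats(m.astype(np.uint8));i=1+np.argmax(s[1:,4]);return l==i,c[i],s[i]
def atz(n,uv,z):  # ray hit plane z
    T=np.array(robot.calibration(n)['extrinsics']);a=T[:3,3];b=world(n,*uv,1.)-a
    return a+b*(z-a[2])/b[2]
def circ(P):
    A=np.c_[2*P[:,:2],np.ones(len(P))];s=np.linalg.lstsq(A,(P[:,:2]**2).sum(1),rcond=None)[0];return s[:2],np.sqrt(s[2]+s[0]**2+s[1]**2)
E
python3 - <<'E'
from m import *
for n in('top','side'):
    p=cv2.imread(f'pics/{n}1.png')[:,:,::-1].copy();P=np.load(n+'P.npy')
    for c,zt in(('g',.064),('r',.104)):
        m,cc,s=mask(p,c);Q=P[m];zt2=np.percentile(Q[:,2],90)
        T=Q[Q[:,2]>zt2-.006]
        print(n,c,cc,s,'ztop',zt2,'mean',Q.mean(0),'mid of top',(T.min(0)+T.max(0))/2,np.ptp(T,0),'ray',atz(n,cc,zt))
        o=1 if n=='top' else 0
    # disc by height
    r=np.hypot(P[...,0]-.575,P[...,1]+.128)
    D=P[(abs(P[...,2]-.044)<.004)&(r<.125)];print('disc',(D.min(0)+D.max(0))/2,np.ptp(D,0),np.median(D[:,2]))
    R=P[(abs(P[...,2]-.066)<.005)&(r<.1)&(P[...,1]>-.1)]
    g=p.astype(int)
P=np.load('topP.npy')
# empty cup rim patch
m=np.zeros((480,640),bool);m[212:234,336:358]=1
Q=P[m];Q=Q[(Q[:,2]>.058)&(Q[:,2]<.075)];print('rim',len(Q),(Q.min(0)+Q.max(0))/2,np.ptp(Q,0),np.median(Q,0),circ(Q))
P=np.load('sideP.npy');m[:]=0;m[228:255,280:305]=1;Q=P[m];Q=Q[(Q[:,2]>.060)&(Q[:,2]<.075)];print('rim side',len(Q),np.median(Q,0),circ(Q),Q.min(0),Q.max(0))
E
```

```text
top g [230.03669725 303.40366972] [225 298  11  12 109] ztop 0.06747529255928261 mean [0.43124296 0.17483543 0.06434627] mid of top [0.43106881 0.17506015 0.0655302 ] [0.02402401 0.02281836 0.0078232 ] ray [0.43125755 0.17490701 0.064     ]
top r [419.22857143 227.05714286] [413 221  13  14 140] ztop 0.10549446508661478 mean [ 0.58585516 -0.23504822  0.10327119] mid of top [ 0.58588659 -0.23460328  0.10355274] [0.02731841 0.02609975 0.00793445] ray [ 0.58568494 -0.23491978  0.104     ]
disc [ 0.58248556 -0.13502257  0.04399545] [0.21802272 0.21858235 0.0079902 ] 0.04380858068950466
side g [344.39893617 315.34042553] [337 308  16  16 188] ztop 0.06443921290366464 mean [0.43002767 0.183898   0.06526316] mid of top [0.3454628  0.61106994 0.38234075] [0.19959848 0.89747713 0.64739593] ray [0.43027344 0.1823789  0.064     ]
side r [319.48175182 195.93430657] [314 190  13  13 137] ztop 0.10430169946024588 mean [ 0.58979323 -0.24491951  0.09142528] mid of top [ 0.5860341  -0.23437728  0.10185466] [0.02885982 0.03600464 0.00705416] ray [ 0.58262598 -0.21792604  0.104     ]
disc [ 0.58222245 -0.13448094  0.04400611] [0.2179969  0.21905065 0.00795734] 0.04347422456624028
rim 91 [ 0.61031973 -0.08013282  0.06372695] [0.03748673 0.03581867 0.01115748] [ 0.61182138 -0.0797447   0.06506361] (array([ 0.61018396, -0.08018844]), np.float64(0.01714232003247321))
rim side 99 [ 0.61262384 -0.08536241  0.06313973] (array([ 0.61746526, -0.0895198 ]), np.float64(0.022384617420983077)) [ 0.59190827 -0.12446091  0.06007861] [ 0.64881698 -0.06110889  0.06833069]
```

```bash
Z='';
python3 -m handwheel '[[[0,0,0],[0.35,-0.49,0],0.47],[[0,0,0],[0.35,-0.49,0],0.47],[[0,0,0],[0.35,-0.49,0],0.47],[[0,0,0],[0.35,-0.49,0],0.47],[[0,0,0],[0.35,-0.49,0],0.47]]'
python3 -m handwheel '[[[0,0,0],[0.35,-0.49,0],0.47],[[0,0,0],[0.35,-0.49,0],0.47],[[0,0,0],[0.35,-0.49,0],0.47],[[0,0,0],[0.35,-0.49,0],0.47],[[0,0,0],[0.35,-0.49,0],0.47]]'
python3 -m handwheel '[[[0,0,0],[0.35,-0.49,0],0.47],[[0,0,0],[0.35,-0.49,0],0.47],[[0,0,0],[0.35,-0.49,0],0.47],[[0,0,0],[0.35,-0.49,0],0.47],[[0,0,0],[0,0,0],0.47]]'
python3 -m handwheel '[[[0,0,0],[0,0,-0.5],0.47],[[0,0,0],[0,0,-0.5],0.47],[[0,0,0],[0,0,0],0.47],[[0,0,0],[0,0,0],0.47]]'
```

```text
time: 1.4
tool_pos: [0.2714, 0.3951, 0.1942]
ee_rot: [3.141, 0.0, 2.802]
wrist_force: [1.2, -0.7, 0.8]
width: 0.0575
finger_force: 0.0
time: 1.9
tool_pos: [0.3589, 0.2725, 0.1943]
ee_rot: [3.141, 0.0, 2.802]
wrist_force: [0.2, -0.1, 0.5]
width: 0.0496
finger_force: 0.0
time: 2.4
tool_pos: [0.4298, 0.1731, 0.1939]
ee_rot: [-3.141, 0.001, 2.797]
wrist_force: [-0.0, -0.1, -0.5]
width: 0.0494
finger_force: 0.0
time: 2.8
tool_pos: [0.4278, 0.1761, 0.1443]
ee_rot: [-3.141, -0.001, 2.803]
wrist_force: [-0.2, -0.5, -0.1]
width: 0.0501
finger_force: 0.0
```

```bash
python3 -m handwheel '[[[0,0,0],[0.06,-0.02,-0.4],0.47],[[0,0,0],[0,0,-0.4],0.47],[[0,0,0],[0,0,-0.3],0.47],[[0,0,0],[0,0,0],0.47]]'
python3 - <<'E'
from m import *
p,d=snap('side','side2.png')
cv2.imwrite('pics/side2c.png',cv2.resize(p[180:400,240:440,::-1],(546,600),interpolation=cv2.INTER_CUBIC))
p,d=snap('top','top2.png')
E
```

```text
time: 3.2
tool_pos: [0.4306, 0.1748, 0.0887]
ee_rot: [-3.141, -0.002, 2.802]
wrist_force: [0.3, -0.2, -0.3]
width: 0.05
finger_force: 0.0
```

View pics/side2c.png

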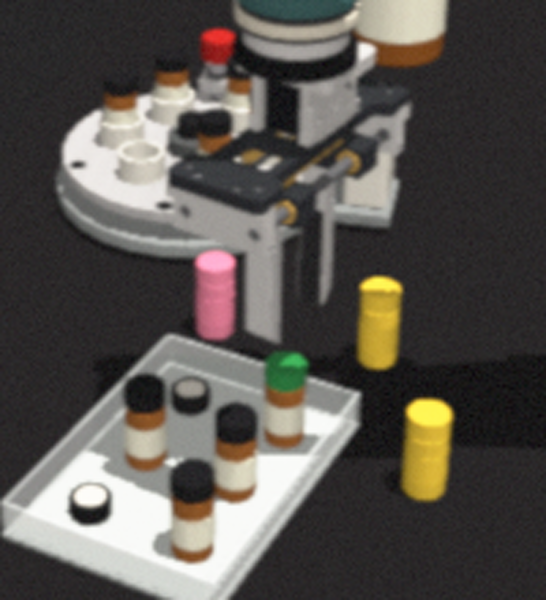

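```bash
python3 - <<'E'
from m import *
print(robot.tip_reach)
def proj(n,X):
    c=robot.calibration(n);q=np.linalg.inv(c['extrinsics'])@np.append(X,1);q=np.array(c['mtx'])@q[:3];return q[:2]/q[2]
t=np.array([.4306,.1748,.0637]);a=np.array([.335,.942,0])
for n in('side','top'):
    for k in(-.0375,-.025,.025,.0375): print(n,k,proj(n,t+a*k))
print(proj('side',[.431,.175,.064]),proj('top',[.431,.175,.064]))
p=cv2.imread('pics/side2.png')[:,:,::-1].copy();m,c,s=mask(p,'g');print(c,s,(c-[240,180])*2.73)
a=cv2.imread('pics/side2.png')[235:345,300:400];b=cv2.imread('pics/top2.png')[250:360,180:280]
cv2.imwrite('pics/c2.png',np.hstack([cv2.resize(i,(400,440),interpolation=2) for i in(a,b)]))
E
```

```text
0.025
side -0.0375 [356.02542003 303.29322833]
side -0.025 [352.45946729 306.49609152]
side 0.025 [337.59810096 319.84425591]
side 0.0375 [333.72579703 323.32227726]
top -0.0375 [246.22365738 309.34505339]
top -0.025 [240.84151627 307.4655539 ]
top 0.025 [219.41159968 299.98200479]
top 0.0375 [214.07864702 298.11968242]
[344.91351466 312.95207521] [229.99114076 303.52339745]
[344.61016949 315.3220339 ] [338 309  15  15 177] [285.58576271 369.42915254]
```

View pics/c2.png

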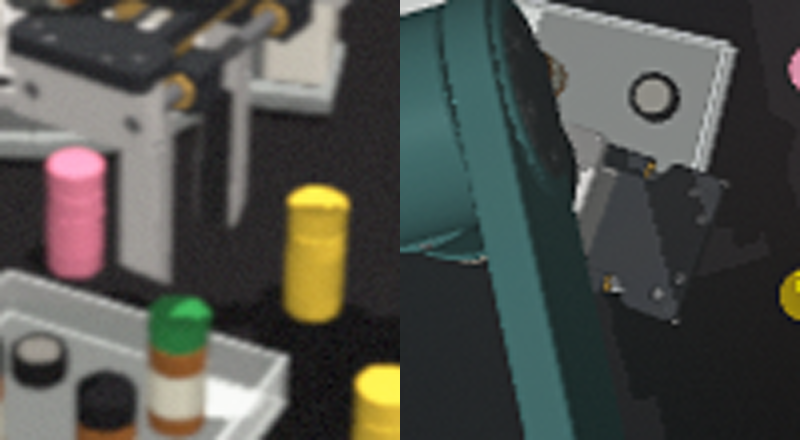

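```bash
python3 - <<'E'
from m import *
p,d=snap('side');P=cloud('side',d);print(robot.get_obs()['tool_pos'],robot.get_obs()['ee_rot'])
for v in range(272,310,4):
    print(v,[np.round(P[v,u],3).tolist() for u in (333,337,341,357,359)])
p,d=snap('top');P=cloud('top',d)
for v,u in((310,245),(305,240),(320,240),(300,250)):print(P[v,u])
m=(np.hypot(P[...,0]-.431,P[...,1]-.175)<.1)&(P[...,2]>.08);print(np.unravel_index(m.argmax(),m.shape))
E
```

```text
[0.43244152 0.17512329 0.0910827 ] [3.13965208e+00 2.57320443e-03 2.80215656e+00]
272 [[0.434, 0.262, 0.202], [0.427, 0.263, 0.203], [0.432, 0.209, 0.17], [0.416, 0.155, 0.141], [0.413, 0.147, 0.137]]
276 [[0.447, 0.206, 0.158], [0.439, 0.211, 0.162], [0.433, 0.206, 0.161], [0.416, 0.152, 0.131], [0.413, 0.148, 0.129]]
280 [[0.446, 0.21, 0.153], [0.438, 0.213, 0.156], [0.434, 0.202, 0.15], [0.415, 0.154, 0.124], [0.246, 1.06, 0.706]]
284 [[0.446, 0.209, 0.144], [0.438, 0.212, 0.148], [0.433, 0.205, 0.144], [0.415, 0.154, 0.115], [0.412, 0.149, 0.113]]
288 [[0.446, 0.208, 0.135], [0.439, 0.209, 0.138], [0.433, 0.206, 0.136], [0.414, 0.156, 0.108], [0.441, -0.011, -0.001]]
292 [[0.445, 0.212, 0.13], [0.438, 0.212, 0.132], [0.432, 0.206, 0.129], [0.442, 0.005, -0.002], [0.438, 0.006, -0.0]]
296 [[0.445, 0.212, 0.122], [0.438, 0.211, 0.123], [0.433, 0.203, 0.118], [0.439, 0.019, -0.002], [0.435, 0.019, -0.001]]
300 [[0.445, 0.212, 0.114], [0.438, 0.212, 0.115], [0.432, 0.206, 0.112], [0.436, 0.036, -0.0], [0.432, 0.035, -0.0]]
304 [[0.48, 0.063, 0.0], [0.472, 0.059, -0.001], [0.433, 0.203, 0.102], [0.433, 0.046, -0.003], [0.428, 0.053, 0.003]]
308 [[0.476, 0.077, 0.0], [0.469, 0.073, -0.001], [0.461, 0.073, 0.001], [0.43, 0.062, -0.002], [0.427, 0.059, -0.003]]
[0.40620661 0.11014771 0.2436636 ]
[0.41546096 0.11984641 0.2411982 ]
[0.38847897 0.11892086 0.24319198]
[0.42425543 0.10178411 0.24138425]
(np.int64(245), np.int64(200))
```

Seen in depth, the fingertips stand at z ≈ 0.10, though the reported TCP height puts them at 0.064. The x and y agree. I'll go down in steps and measure the tips against the cap.

```bash
python3 -m handwheel '[[[0,0,0],[0,0,-0.3],0.47],[[0,0,0],[0,0,-0.2],0.47],[[0,0,0],[0,0,0],0.47],[[0,0,0],[0,0,0],0.47]]'
cat > tip.py <<'E'
from m import *
p,d=snap('side','side3.png');P=cloud('side',d);o=robot.get_obs();t=o['tool_pos'];print(t,o['wrist_force'])
h=cv2.cvtColor(p,cv2.COLOR_RGB2HSV)
m=(np.hypot(P[...,0]-t[0],P[...,1]-t[1])<.045)&(P[...,2]>t[2]-.03)&(P[...,2]<.2)&(h[...,1]<60)&(h[...,2]>60)
n=np.array([-np.cos(o['ee_rot'][2]-0),0,0]);a=o['ee_rot'][2]-np.pi/2;s=(P[...,:2]-t[:2])@[np.cos(a),np.sin(a)]
for k,w in(('near',m&(s>.015)),('far',m&(s<-.015))):
    Q=P[w];print(k,len(Q),'lowest z',np.percentile(Q[:,2],[0,1,3,6]).round(4) if len(Q) else '')
E
python3 tip.py
```

```text
time: 3.8
tool_pos: [0.4314, 0.1746, 0.0644]
ee_rot: [3.141, 0.0, 2.802]
wrist_force: [0.3, 0.1, -0.1]
width: 0.0503
finger_force: 0.0
[0.43172713 0.17467083 0.064733  ] [ 4.14991958e-04 -7.95959725e-01  2.85007627e-01]
near 427 lowest z [0.0742 0.079  0.0838 0.0865]
far 300 lowest z [0.0767 0.0774 0.0821 0.0851]
```

```bash
python3 -m handwheel '[[[0,0,0],[0,0,-0.2],0.47],[[0,0,0],[0,0,-0.2],0.47],[[0,0,0],[0,0,0],0.47],[[0,0,0],[0,0,0],0.47]]'
python3 tip.py; python3 - <<'E'
import cv2
a=cv2.imread('pics/side3.png')[215:355,280:420];cv2.imwrite('pics/side3c.png',cv2.resize(a,(560,560),interpolation=cv2.INTER_CUBIC))
E
```

```text
time: 4.25
tool_pos: [0.4308, 0.1744, 0.0434]
ee_rot: [-3.141, -0.001, 2.802]
wrist_force: [-0.9, 0.2, 0.3]
width: 0.0497
finger_force: 0.0
[0.43117462 0.17453703 0.04387065] [-0.47035879 -0.37122008  0.33133189]
near 461 lowest z [0.0141 0.0208 0.0288 0.0624]
far 428 lowest z [0.0139 0.0144 0.0158 0.0175]
```

View pics/side3c.png

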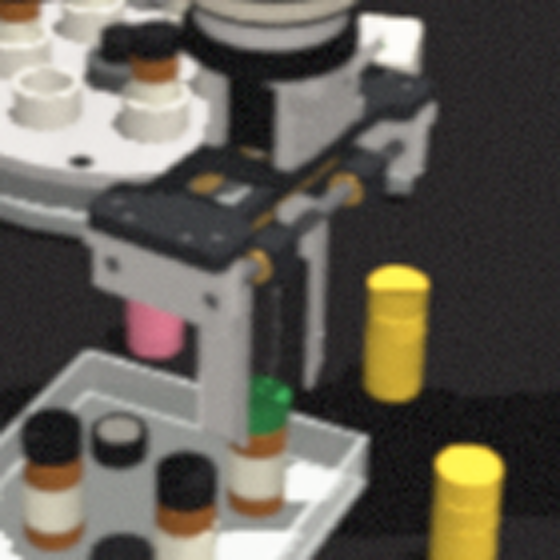

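```bash
python3 -m handwheel '[[[0,0,0],[0,0,-0.2],0.47],[[0,0,0],[0,0,-0.2],0.47],[[0,0,0],[0,0,0],0.47]]'
python3 -m handwheel '[[[0,0,0],[0,0,0],0.8],[[0,0,0],[0,0,0],0.8],[[0,0,0],[0,0,0],0.9],[[0,0,0],[0,0,0],0.9],[[0,0,0],[0,0,0],0.9]]'
```

```text
time: 4.6
tool_pos: [0.4297, 0.1741, 0.022]
ee_rot: [-3.139, -0.003, 2.802]
wrist_force: [-0.3, -0.6, -0.6]
width: 0.0499
finger_force: 0.0
time: 5.1
tool_pos: [0.4316, 0.1746, 0.0244]
ee_rot: [3.141, 0.001, 2.802]
wrist_force: [-0.2, -0.9, 0.4]
width: 0.0277
finger_force: 30.0
```

```bash
python3 -m handwheel '[[[0,0,0],[0,0,0.3],0.9],[[0,0,0],[0,0,0.5],0.9],[[0,0,0],[0,0,0.6],0.9],[[0,0,0],[0,0,0.6],0.9],[[0,0,0],[0,0,0.4],0.9]]'
python3 -m handwheel '[[[0,0,0],[0.36,-0.51,0],0.9],[[0,0,0],[0.36,-0.51,0],0.9],[[0,0,0],[0.36,-0.51,0],0.9],[[0,0,0],[0.36,-0.51,0],0.9],[[0,0,0],[0.36,-0.51,0],0.9]]'
python3 -m handwheel '[[[0,0,0],[0.36,-0.51,0],0.9],[[0,0,0],[0.36,-0.51,0],0.9],[[0,0,0],[0.36,-0.51,0],0.9],[[0,0,0],[0.36,-0.51,0],0.9],[[0,0,0],[0.36,-0.51,0],0.9]]'
python3 -m handwheel '[[[0,0,0],[0,0,0],0.9],[[0,0,0],[0,0,0],0.9],[[0,0,0],[0,0,0],0.9]]'
python3 - <<'E'
from m import *
print(robot.get_obs()['tool_pos'])
for n in('side','top'):
    p,d=snap(n,n+'4.png');P=cloud(n,d)
    m,c,s=mask(p,'g');print(n,c,s,np.median(P[m],0))
    np.save(n+'P4.npy',P)
a=cv2.imread('pics/side4.png')[110:270,230:390];b=cv2.imread('pics/top4.png')[160:320,300:460]
cv2.imwrite('pics/c4.png',np.hstack([cv2.resize(i,(400,400),interpolation=2) for i in(a,b)]))
E
```

```text
time: 5.6
tool_pos: [0.4321, 0.1748, 0.1466]
ee_rot: [3.14, 0.003, 2.802]
wrist_force: [0.8, 0.8, -0.2]
width: 0.027
finger_force: 30.0
time: 6.1
tool_pos: [0.5219, 0.046, 0.1441]
ee_rot: [3.141, 0.0, 2.802]
wrist_force: [-0.0, -0.2, -0.3]
width: 0.0273
finger_force: 30.0
time: 6.6
tool_pos: [0.6119, -0.0815, 0.1439]
ee_rot: [3.141, -0.0, 2.802]
wrist_force: [-0.4, 0.3, 0.3]
width: 0.0275
finger_force: 30.0
time: 6.9
tool_pos: [0.6109, -0.0796, 0.144]
ee_rot: [3.141, -0.001, 2.802]
wrist_force: [-0.4, -0.2, 1.0]
width: 0.0276
finger_force: 30.0
[ 0.61086245 -0.0795851   0.14401429]
side [292.89361702 189.40425532] [291 185   5  10  47] [ 0.60327902 -0.07270498  0.18170082]
top [344.90322581 212.12903226] [340 209  10   6  31] [ 0.60004369 -0.07515814  0.18293786]
```

View pics/c4.png

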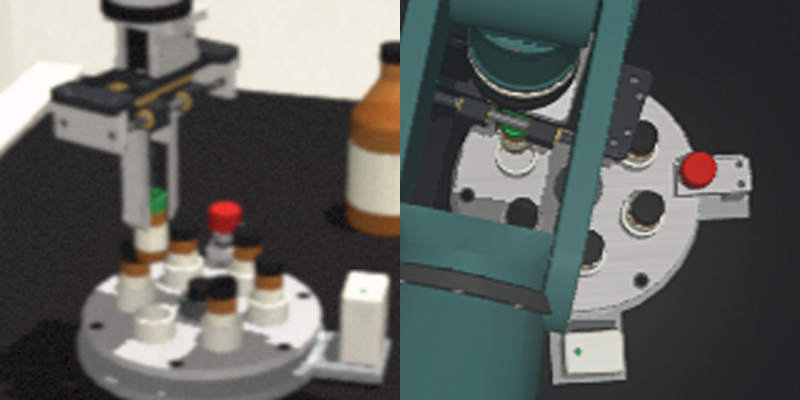

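```bash
python3 - <<'E'
from m import *
from scipy.optimize import least_squares
def fit(Q,r,x0):
    f=least_squares(lambda x:np.hypot(Q[:,0]-x[0],Q[:,1]-x[1])-r,x0,loss='soft_l1',f_scale=.002);return f.x,len(Q),np.abs(f.fun).mean()
P=np.mean([cloud('side',snap('side')[1]) for _ in range(5)],0)
p,_=snap('side')
t=np.array([.611,-.08]);D=np.hypot(P[...,0]-t[0],P[...,1]-t[1])
V=P[(D<.022)&(P[...,2]>.118)&(P[...,2]<.150)];print('vial',V.min(0),V.max(0),fit(V,.014,t))
C=P[(D<.026)&(P[...,2]>.049)&(P[...,2]<.060)&(P[...,1]>-.085)];print('cup',C.min(0),C.max(0),fit(C,.019,t))
# same on loaded vials as control
q=p.astype(int);
for n in('vial',):
    m=(D<.022)&(P[...,2]>.118)&(P[...,2]<.150);v,u=np.nonzero(m);print([(r,u[v==r].min(),u[v==r].max()) for r in np.unique(v)])
m=(D<.028)&(P[...,2]>.049)&(P[...,2]<.068);v,u=np.nonzero(m);print([(r,u[v==r].min(),u[v==r].max()) for r in np.unique(v)])
def proj(n,X):
    c=robot.calibration(n);q=np.linalg.inv(c['extrinsics'])@np.append(X,1);q=np.array(c['mtx'])@q[:3];return q[:2]/q[2]
print(proj('side',[.611,-.08,.13]),proj('side',[.611,-.08,.055]))
E
```

```text
vial [ 0.59705781 -0.08703904  0.12270939] [ 0.62815072 -0.06408988  0.14948299] (array([ 0.61148942, -0.08037327]), 136, np.float64(0.0007046666407695408))
cup [ 0.5918995  -0.08431312  0.04907544] [ 0.62671526 -0.0623244   0.05988109] (array([ 0.61085474, -0.08305045]), 73, np.float64(0.0007577173269842298))
[(np.int64(202), np.int64(284), np.int64(296)), (np.int64(203), np.int64(284), np.int64(296)), (np.int64(204), np.int64(284), np.int64(296)), (np.int64(205), np.int64(284), np.int64(296)), (np.int64(206), np.int64(285), np.int64(296)), (np.int64(207), np.int64(285), np.int64(296)), (np.int64(208), np.int64(285), np.int64(296)), (np.int64(209), np.int64(285), np.int64(296)), (np.int64(210), np.int64(285), np.int64(296)), (np.int64(211), np.int64(285), np.int64(296)), (np.int64(212), np.int64(285), np.int64(296)), (np.int64(213), np.int64(285), np.int64(296)), (np.int64(214), np.int64(287), np.int64(294))]
[(np.int64(231), np.int64(291), np.int64(292)), (np.int64(232), np.int64(287), np.int64(297)), (np.int64(233), np.int64(285), np.int64(299)), (np.int64(234), np.int64(284), np.int64(299)), (np.int64(235), np.int64(284), np.int64(300)), (np.int64(236), np.int64(284), np.int64(300)), (np.int64(237), np.int64(284), np.int64(300)), (np.int64(238), np.int64(284), np.int64(300)), (np.int64(239), np.int64(284), np.int64(300)), (np.int64(240), np.int64(284), np.int64(300)), (np.int64(241), np.int64(284), np.int64(300)), (np.int64(242), np.int64(284), np.int64(299)), (np.int64(243), np.int64(285), np.int64(299)), (np.int64(244), np.int64(285), np.int64(297)), (np.int64(245), np.int64(287), np.int64(295))]
[290.59292839 209.07352881] [291.25133024 239.42404759]
```

```bash
python3 -m handwheel '[[[0,0,0],[-0.01,-0.02,-0.3],0.9],[[0,0,0],[0,0,-0.4],0.9],[[0,0,0],[0,0,-0.3],0.9],[[0,0,0],[0,0,0],0.9],[[0,0,0],[0,0,0],0.9]]'
python3 -m handwheel '[[[0,0,0],[0,0,-0.1],0.9],[[0,0,0],[0,0,-0.1],0.9],[[0,0,0],[0,0,0],0.9]]'
```

```text
time: 7.8
tool_pos: [0.6104, -0.0814, 0.0933]
ee_rot: [-3.141, -0.001, 2.802]
wrist_force: [-0.1, 0.6, -0.1]
width: 0.0275
finger_force: 30.0
time: 8.1
tool_pos: [0.6106, -0.0814, 0.0836]
ee_rot: [3.142, -0.001, 2.802]
wrist_force: [-0.7, 0.3, -0.9]
width: 0.0269
finger_force: 30.0
```

```bash
python3 -m handwheel '[[[0,0,0],[0,0,-0.08],0.9],[[0,0,0],[0,0,-0.08],0.9],[[0,0,0],[0,0,0],0.9]]'
python3 -m handwheel '[[[0,0,0],[0,0,-0.08],0.9],[[0,0,0],[0,0,-0.06],0.9],[[0,0,0],[0,0,0],0.9]]'
```

```text
time: 8.4
tool_pos: [0.6104, -0.0813, 0.0753]
ee_rot: [-3.142, -0.001, 2.802]
wrist_force: [-0.1, 0.4, -0.1]
width: 0.0276
finger_force: 30.0
time: 8.7
tool_pos: [0.6104, -0.0813, 0.0684]
ee_rot: [-3.142, -0.001, 2.802]
wrist_force: [-0.1, -0.3, -1.1]
width: 0.0273
finger_force: 30.0
```

```bash
python3 -m handwheel '[[[0,0,0],[0,0,-0.04],0.9],[[0,0,0],[0,0,0],0.9]]'
python3 -m handwheel '[[[0,0,0],[0,0,-0.03],0.9],[[0,0,0],[0,0,0],0.9]]'
python3 -m handwheel '[[[0,0,0],[0,0,-0.03],0.9],[[0,0,0],[0,0,0],0.9]]'
```

```text
time: 8.9
tool_pos: [0.6107, -0.0814, 0.0668]
ee_rot: [3.142, -0.0, 2.802]
wrist_force: [-0.2, -0.4, -0.5]
width: 0.0273
finger_force: 30.0
time: 9.1
tool_pos: [0.6109, -0.0814, 0.0656]
ee_rot: [3.141, 0.0, 2.802]
wrist_force: [0.7, 0.1, -1.3]
width: 0.0272
finger_force: 30.0
time: 9.3
tool_pos: [0.6114, -0.0817, 0.0655]
ee_rot: [3.141, 0.002, 2.802]
wrist_force: [-1.3, 0.8, 3.8]
width: 0.0275
finger_force: 30.0
```

```bash
python3 -m handwheel '[[[0,0,0],[0,0,0],0.55],[[0,0,0],[0,0,0],0.47],[[0,0,0],[0,0,0],0.47],[[0,0,0],[0,0,0],0.47]]'
python3 -m handwheel '[[[0,0,0],[0,0,0.3],0.47],[[0,0,0],[0,0,0.5],0.47],[[0,0,0],[0,0,0.5],0.47],[[0,0,0],[0,0,0.3],0.47],[[0,0,0],[0,0,0],0.47]]'
```

```text
time: 9.7
tool_pos: [0.6106, -0.0813, 0.0636]
ee_rot: [3.142, -0.001, 2.802]
wrist_force: [0.6, -0.1, 0.2]
width: 0.0498
finger_force: 0.0
time: 10.2
tool_pos: [0.6127, -0.0819, 0.1482]
ee_rot: [3.141, 0.007, 2.802]
wrist_force: [0.5, 0.2, -0.3]
width: 0.0501
finger_force: 0.0
```

```bash
python3 -m handwheel '[[[0,0,-0.085],[-0.055,-0.34,0],0.47],[[0,0,-0.085],[-0.055,-0.34,0],0.47],[[0,0,-0.085],[-0.055,-0.34,0],0.47],[[0,0,-0.085],[-0.055,-0.34,0],0.47],[[0,0,-0.085],[-0.055,-0.34,0],0.47]]'
python3 -m handwheel '[[[0,0,-0.085],[-0.055,-0.34,0],0.47],[[0,0,-0.085],[-0.055,-0.34,0],0.47],[[0,0,-0.085],[-0.055,-0.34,0],0.47],[[0,0,-0.085],[-0.055,-0.34,0],0.47],[[0,0,0],[0,0,0],0.47]]'
python3 -m handwheel '[[[0,0,0],[0,0,0],0.47],[[0,0,0],[0,0,0],0.47]]'
python3 - <<'E'
from m import *
for n in('side','top'):
    p,d=snap(n,n+'5.png');P=cloud(n,d)
    for c in 'gr':
        try:
            m,cc,s=mask(p,c);print(n,c,cc,s,np.median(P[m],0),np.percentile(P[m][:,2],95),'ray',atz(n,cc,.105))
        except ValueError: print(n,c,'none')
a=cv2.imread('pics/side5.png')[140:300,230:390];b=cv2.imread('pics/top5.png')[160:320,310:470]
cv2.imwrite('pics/c5.png',np.hstack([cv2.resize(i,(400,400),interpolation=2) for i in(a,b)]))
E
```

```text
time: 10.7
tool_pos: [0.5962, -0.1668, 0.1425]
ee_rot: [-3.14, -0.002, 2.129]
wrist_force: [0.0, -0.6, 0.8]
width: 0.0499
finger_force: 0.0
time: 11.2
tool_pos: [0.5849, -0.236, 0.1424]
ee_rot: [-3.139, -0.001, 1.598]
wrist_force: [-0.4, 0.9, 0.0]
width: 0.0499
finger_force: 0.0
time: 11.4
tool_pos: [0.586, -0.2334, 0.1435]
ee_rot: [-3.141, -0.001, 1.603]
wrist_force: [-0.2, 0.5, -0.4]
width: 0.0499
finger_force: 0.0
side g [290.41111111 221.52222222] [285 217  11  10  90] [ 0.61035168 -0.0741814   0.10308094] 0.10640151649944643 ray [ 0.60876495 -0.06981111  0.105     ]
side r [319.24  196.432] [314 191  12  12 125] [ 0.58564449 -0.227801    0.09926424] 0.10439192165230593 ray [ 0.58189227 -0.21291728  0.105     ]
top g [346.52066116 216.75206612] [341 211  12  12 121] [ 0.61032031 -0.0810204   0.10442229] 0.1082630269487066 ray [ 0.61052997 -0.08026333  0.105     ]
top r [413.58333333 227.08333333] [413 224   2   7  12] [ 0.58591964 -0.22348673  0.10355648] 0.10575781596052394 ray [ 0.5855906 -0.2227445  0.105    ]
```

View pics/c5.png

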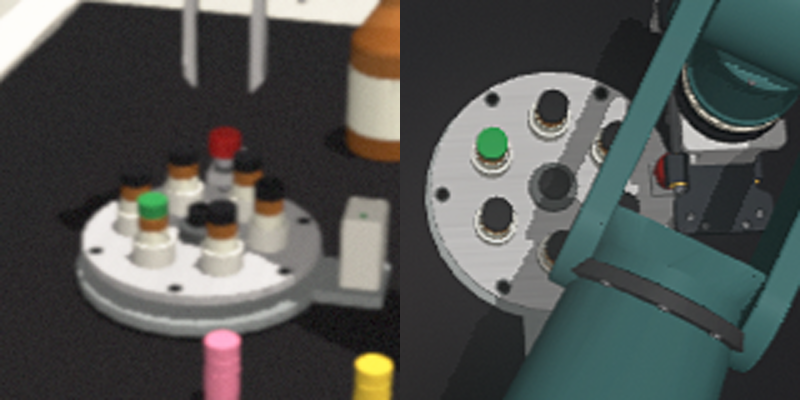

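```bash
python3 -m handwheel '[[[0,0,0],[0,-0.01,-0.3],0.47],[[0,0,0],[0,0,-0.4],0.47],[[0,0,0],[0,0,-0.3],0.47],[[0,0,0],[0,0,0],0.47],[[0,0,0],[0,0,0],0.47]]'
python3 -m handwheel '[[[0,0,0],[0,0,-0.2],0.47],[[0,0,0],[0,0,-0.2],0.47],[[0,0,0],[0,0,-0.15],0.47],[[0,0,0],[0,0,0],0.47],[[0,0,0],[0,0,0],0.47]]'
python3 - <<'E'
from m import *
p,d=snap('side','side6.png');P=cloud('side',d);m,cc,s=mask(p,'r');print(cc,s,np.median(P[m],0))
cv2.imwrite('pics/c6.png',cv2.resize(p[130:250,260:380,::-1],(480,480),interpolation=2))
E
```

```text
time: 12.0
tool_pos: [0.5858, -0.2346, 0.0934]
ee_rot: [-3.14, -0.001, 1.601]
wrist_force: [-0.0, -0.1, 1.1]
width: 0.0498
finger_force: 0.0
time: 12.5
tool_pos: [0.5859, -0.2349, 0.0662]
ee_rot: [-3.141, -0.0, 1.6]
wrist_force: [0.0, 0.3, 0.5]
width: 0.0498
finger_force: 0.0
[319.26984127 196.38888889] [314 191  12  12 126] [ 0.5860419  -0.22804363  0.09943467]
```

View pics/c6.png

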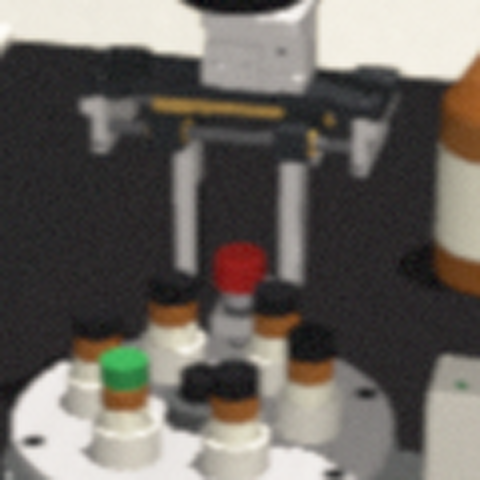

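The open fingers stand on either side of the red knob, at crop (240,268), and the green vial sits in its cup at (124,368). Next I close the gripper.

```bash
python3 -m handwheel '[[[0,0,0],[0,0,0],0.8],[[0,0,0],[0,0,0],0.9],[[0,0,0],[0,0,0],0.9],[[0,0,0],[0,0,0],0.9],[[0,0,0],[0,0,0],0.9]]'
python3 -m handwheel '[[[0,0,0],[0,0,0.06],0.9],[[0,0,0],[0,0,0.06],0.9],[[0,0,0],[0,0,0],0.9]]'
```

```text
time: 13.05
tool_pos: [0.5867, -0.235, 0.0671]
ee_rot: [3.14, 0.0, 1.6]
wrist_force: [1.2, 0.5, 0.5]
width: 0.0287
finger_force: 30.0
time: 13.35
tool_pos: [0.5866, -0.235, 0.0704]
ee_rot: [3.141, -0.0, 1.6]
wrist_force: [5.3, -1.9, -10.0]
width: 0.0286
finger_force: 30.0
```

```bash
python3 -m handwheel '[[[0,0,0],[0,0,0.06],0.9],[[0,0,0],[0,0,0.06],0.9],[[0,0,0],[0,0,0],0.9]]'
python3 -m handwheel '[[[0,0,0],[0,0,0.03],0.9],[[0,0,0],[0,0,0],0.9]]'
python3 -m handwheel '[[[0,0,0],[0,0,0.02],0.9],[[0,0,0],[0,0,0],0.9]]'
python3 - <<'E'
from m import *
p,d=snap('side','side7.png');P=cloud('side',d);m,cc,s=mask(p,'r');print(cc,s,np.median(P[m],0),np.percentile(P[m][:,2],95),robot.get_obs()['tool_pos'])
E
```

```text
time: 13.65
tool_pos: [0.5865, -0.235, 0.0754]
ee_rot: [-3.141, -0.001, 1.6]
wrist_force: [6.8, -2.2, -11.9]
width: 0.0291
finger_force: 30.0
time: 13.85
tool_pos: [0.5865, -0.235, 0.0765]
ee_rot: [-3.141, -0.001, 1.6]
wrist_force: [7.0, -3.3, -13.4]
width: 0.0291
finger_force: 30.0
time: 14.05
tool_pos: [0.5865, -0.235, 0.0773]
ee_rot: [-3.141, -0.001, 1.6]
wrist_force: [7.3, -3.3, -13.4]
width: 0.0291
finger_force: 30.0
[318.58035714 192.5       ] [314 187  10  12 112] [ 0.5875079  -0.22596731  0.10964127] 0.11548318535254105 [ 0.58652773 -0.23493703  0.07717557]
```

```bash
python3 -m handwheel '[[[0,0,0],[0.01,0,0.02],0.9],[[0,0,0],[0,0,0],0.9]]'
python3 -m handwheel '[[[0,0,0],[0,0,0.02],0.9],[[0,0,0],[0,0,0],0.9]]'
```

```text
time: 14.3
tool_pos: [0.5865, -0.2349, 0.0779]
ee_rot: [-3.14, -0.001, 1.6]
wrist_force: [7.3, -2.8, -13.8]
width: 0.0295
finger_force: 30.0
time: 14.5
tool_pos: [0.5865, -0.235, 0.0788]
ee_rot: [-3.14, -0.001, 1.6]
wrist_force: [6.3, -2.5, -14.6]
width: 0.0292
finger_force: 30.0
```

```bash
python3 -m handwheel '[[[0,0,0],[0,0,0.02],0.9],[[0,0,0],[0,0,0],0.9]]'
python3 -m handwheel '[[[0,0,0],[0,0,0],0.9],[[0,0,0],[0,0,0],0.9],[[0,0,0],[0,0,0],0.9]]'
python3 - <<'E'
from m import *
p,d=snap('side','side8.png');P=cloud('side',d);m,cc,s=mask(p,'r');print(cc,s,np.median(P[m],0),robot.get_obs()['tool_pos'])
p0=cv2.imread('pics/side1.png')[:,:,::-1].copy();print(mask(p0,'r')[1])
E
```

```text
time: 14.7
tool_pos: [0.5865, -0.2349, 0.0792]
ee_rot: [-3.14, -0.001, 1.6]
wrist_force: [6.4, -2.4, -14.2]
width: 0.0289
finger_force: 30.0
time: 15.0
tool_pos: [0.5865, -0.2349, 0.0792]
ee_rot: [-3.14, -0.001, 1.6]
wrist_force: [7.3, -4.0, -15.8]
width: 0.0293
finger_force: 30.0
[318.64814815 191.98148148] [314 186  10  12 108] [ 0.58712354 -0.22735885  0.11026784] [ 0.58649765 -0.23492498  0.07919559]
[319.48175182 195.93430657]
```

```bash
python3 -m handwheel '[[[0,0,0],[0,0,0.02],0.9],[[0,0,0],[0,0,0],0.9]]'
python3 -m handwheel '[[[0,0,0],[0,0,0.02],0.9],[[0,0,0],[0,0,0],0.9],[[0,0,0],[0,0,0],0.9]]'
```

```text
time: 15.25
tool_pos: [0.5865, -0.2349, 0.0792]
ee_rot: [-3.139, -0.002, 1.6]
wrist_force: [9.4, -4.9, -18.4]
width: 0.0294
finger_force: 30.0
time: 15.55
tool_pos: [0.5864, -0.2349, 0.0793]
ee_rot: [-3.139, -0.002, 1.6]
wrist_force: [9.4, -4.6, -20.1]
width: 0.0295
finger_force: 30.0
```

The height has stalled while the pull force keeps rising, so the plunger is at its stop. One last picture, then I hand in.

```bash
python3 - <<'E'
from m import *
p,d=snap('side','side9.png')
cv2.imwrite('pics/c9.png',cv2.resize(p[130:280,240:390,::-1],(525,525),interpolation=2))
E
```

```text
(no output)
```

View pics/c9.png

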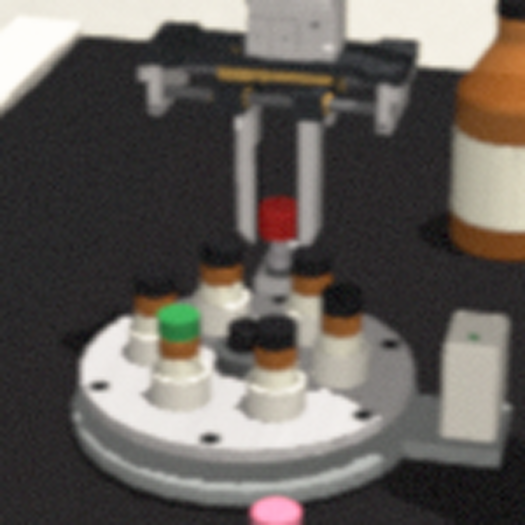

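The knob is gripped and raised at crop (278,218), with the neck showing below it. The green vial is seated at (180,325) and the carousel has not turned.

```bash
python3 -c "
from bench import robot
print(robot.close_job())"
```

```text
the job is handed in; nothing more can be done
None
```

The green-capped vial stands fully down in the empty cup, the arm is holding the plunger knob up at its stop (about 12 mm), and the job is handed in; the carousel was not turned.

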